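Chock the big capacitor on the sloping stand

ROBOT

A 6-joint arm with a two-finger parallel gripper is mounted at the origin on the work surface. World frame = base frame: x ahead of the robot, y to its left, z up, the work surface at z = 0. Lengths are in m, angles in rad, forces in N, time in s.
With the tool pointing down it reaches from about 0.3 to 0.875 m from the base axis. Payload 6.4 kg.
Tool frame: the origin (TCP) lies between the finger pads; the fingertips stand 19 mm ahead of it and the grasp point (between the pads) is the TCP (ctrl.tips_ahead is the z of the fingertips in the tool frame, in m); z points along the fingers, y is the line along which they close (so a half turn about z gives the same grasp; the last joint's range is limited). The gripper opens to 85 mm and grips with 20 to 120 N. Pads are 22 mm wide; open, the fingers measure 114 mm over their backs; the gripper's body (76 mm by 85 mm) begins 54 mm behind the grasp point. The pads swing forward as they close: fully open they stand 13 mm farther back than shut.
Start: joints at [-1.454, 0.181, 1.607, -0, 1.354, -0.206], TCP at [0.182, -0.545, 0.25] pointing down, gripper open.
Joint ranges: [-2.99, 2.99], [-0.89, 2.07], [0.3, 2.58], [-1.14, 4.28], [0, 2.63], [-3.12, 3.12]. Speed limits (rad/s): [2.57, 2.57, 3.01, 3.14, 3.14, 3.14].

INTERFACE

Orientations are given as a unit quaternion [w, x, y, z].
In Python, from bench import readout, vision, ctrl gives the robot as it stands.
- The arm moves only by the tool play_rows, never from a script. Its arguments are lists of equal length, an entry for each row: "xyz": the shift along the tool's x, y, z in mm, a list of three; "rot": the turn, a rotation vector about the tool's x, y, z in rad, a list of three; "grip": the opening, from 0 (shut) to 1 (fully open). In form: {"xyz": [[x, y, z], ...], "rot": [[rx, ry, rz], ...], "grip": [grip, ...]}. A call has exactly 10 rows; each row is the pose to reach, as a shift and turn from the pose commanded when the call began, along the tool's axes at that moment; what a row does not reach only later rows make up. A row lasts 1/8 s, in which the tool goes at most 62.5 mm and 10.7 degrees, less where a joint would pass 70% of its speed; a pose out of reach is approached as far as the arm can. A call with a gripper value outside its range is refused whole. The fingers move at their own pace and stop on an object; the grip force is fixed at half the most. Time passes only in rows, so rows that repeat a pose let the fingers close, or fill a call up. It gives the time, the measured TCP pose, the force, the opening and the grip force at its end, in the units of the state.
- readout.get_obs(): the state, without advancing time (a new reading comes with each control period).
- vision.camera(name): name is "scene" or "top" or "wrist"; returns a dict with "color" (480x640x3 uint8, red, green, blue), "depth" (480x640 float32, m along the optical axis (not along the pixel's ray), 0 where there is no reading), "camera_matrix" (3x3 intrinsics, pixels), "k1" (the pictures are not rectified: a ray, as slopes to the right and down, at radius r is drawn at 1 + k1 r^2 times it, then the intrinsics apply), "extrinsics" (4x4, takes a point from camera to world coordinates); the wrist camera has in their place "hand_eye" (4x4, takes a point from camera to tool coordinates, whose origin is the TCP and whose axes are the flange's). Camera axes: x right, y down, z forward; pixel columns grow to the right and rows downward; lengths in m; the calibration is good to about 2 mm. A picture is of the moment at which its call begins: read the wrist's pose just before it.
- ctrl.hand_in(): hands the job in; it is judged then, once.
The state is a dict: "time_s": time; "q": joint angles; "dq": joint speeds; "joint_efforts": joint torques, N m; "eef_pos": TCP position; "eef_rot": TCP orientation; "wrist_force": force on the tool from outside, world axes, zero at the start; "torque": the same for the moment, N m; "opening": opening from 0.0 (shut) to 1.0 (fully open); "grasp_force": force on a finger pad.
Only numpy, scipy, OpenCV 4.12 (cv2) and the standard library are available. Lean on these libraries where they do the work, as an engineer would, in place of code of your own. Each camera call takes 0.05 s, during which the arm holds its last target. There are 200 camera calls.

TASK

The big can capacitor on the sloping stand is kept from rolling only by the stand's two-prong stop. Push the larger wedge chock, thin edge first, up the panel between the prongs until it is snug and square against the middle of the can's low side, and let go of it; then fold the stop right down with its lever, so that the chock alone holds the can where it lay. Leave everything else on the bench where it is.

Things in the scene. Friction and masses are not known exactly. Their poses are not given: they have to be found in the camera images.
- stand: Fixed stand, placed and turned differently each time. Origin: centre of the underside of its dark steel base, 150 (x) by 230 (y) by 8 mm, on the bench; z up. On the base a bare aluminium panel, 100 mm wide (x -50 to 50), rises towards +y at 8 degrees, so -y is the low side. The can lies across the panel, with some 110 mm of clear panel below it for the chock.
- panel (a point): Point on the panel's top surface at mid-width, 42 mm above the bench; axes those of the stand (level, not tilted). Along the slope the panel runs 110 mm to the low side of it and 100 mm to the high side; the can touches the panel 40 mm uphill of it.
- can: Aluminium can capacitor: plain cylinder 64 mm in diameter, 140 mm long over the two brass screw terminals on one end, 0.34 to 0.56 kg, lying across the panel, its ends overhanging by about 20 mm each. Origin: on its axis at mid-length; x along its axis (level, parallel to the stand's x); y and z spin with it. It rolls down freely if nothing holds it.
- chock: Larger of two black rubber wedges: 90 long (x), 36 wide, 32 mm high, 0.13 to 0.21 kg. Origin: centre of its flat underside. x points to the thin edge, at x = 45 mm; tail x -45 to -4 mm is a plain block; then the top slopes straight down to the thin edge (33 degrees). Flat on the bench, any yaw, in one of five places. Snug on the panel, it has the can's axis at its x = 54.5, z = 32 mm.
- stop (a joint): Fold-down stop. 0 = prongs square to the panel, holding the can; 1.15 rad = hard stop, folded to the low side (upper parts go to the stand's -y). Stays where left (friction 0.15 Nm, 1.7 N at the knob). Its two steel prongs stand outside the panel's edges, at the stand's x = 53 to 67 and -53 to -67 mm (106 mm clear between), 8 mm thick, 45 mm high above the panel.
- stop_shaft (a point): Middle of the stop's shaft, its turning axis, level along the stand's x, under the panel: 4 mm uphill of point panel along the slope and 13 mm below the panel's surface.
- stop_knob (a point): Centre of the black ball knob, 22 mm in diameter, at the end of the stop's lever (7 mm rod), 90 mm from the shaft's axis, at the stand's x = 106 mm, beyond the can's end. At joint 0 the lever leans 10 degrees from the panel's normal (18 degrees from upright) to the low side; fully folded the knob is about 39 mm above the bench.
- thin_wedge: The other black rubber wedge, too small for the job: 70 mm long, 26 mm wide, 14 mm high. Leave it. Origin: centre of its underside. In one of the five places.
- jar: Clear jar with steel cap, 48 mm in diameter, 65 mm high; origin at the centre of its underside. In one of the five places.
- heatsink: Finned aluminium heatsink 50 by 44 by 32 mm; origin at the centre of its underside. In one of the five places.
- reel: Grey reel 58 mm in diameter, 42 mm high, standing on a flange; origin at the centre of its underside. In one of the five places.
- logger: Hand-held grey data logger 150 (x) by 85 by 35 mm lying on the bench left of the stand; origin at the centre of its underside.
- screwdriver: Screwdriver 180 mm long with black handle, lying left of the stand; x along it.
- toroid: Copper-wound toroid transformer 72 mm in diameter, 33 mm high, on the bench just below the stand's low end; origin at the centre of its underside.
- film_cap: Grey box-shaped film capacitor 32 by 20 by 36 mm high, on the bench beside the stand's -x edge; origin at the centre of its underside.
Mind the look-alikes: they are no part of the job. Several things have the shape of the chock; the one meant has the colours described above. Several things have the shape of the can; the one meant has the colours described above.

How it is judged:
On the way, in this order (a step that is already met when the one before it is completed fails the run):
1. the larger chock stands on the panel, snug (within 6 mm) and square against the middle of the can's low side, released, with the stop still up (x of can in the frame of chock between 0.046 and 0.0605 m and y of can in the frame of chock between -0.03 and 0.03 m and z of can in the frame of chock between 0.022 and 0.042 m and angle between the y axis of chock and the x axis of can, either way round below 0.26 rad and value of joint stop below 0.2 rad and contact force between the fingers and chock below 0.1 N), for 0.2 s.
2. the stop is folded down (value of joint stop above 1 rad), for 0.1 s.
At the end, for the whole second after the job is handed in: Stop folded beyond 1.0 rad; can at rest, within 20 mm of where it lay, leaning on the chock; chock at rest on the panel, touching the can's low side with its slope, within 30 mm of the can's middle and square to it within 15 degrees; both released (x of can in the frame of chock between 0.046 and 0.0575 m and y of can in the frame of chock between -0.03 and 0.03 m and z of can in the frame of chock between 0.022 and 0.042 m and angle between the y axis of chock and the x axis of can, either way round below 0.26 rad and contact force between can and chock above 0.08 N and value of joint stop above 1 rad and linear speed of each of can, chock below 0.01 m/s and distance of can from where it was at the start of the episode below 0.02 m and contact force between the arm and can below 0.05 N and contact force between the fingers and chock below 0.05 N).
It fails at once if the can rolled or was shoved more than 30 mm (distance of can from where it was at the start of the episode above 0.03 m).
It fails at once if a bystander on the bench was moved by more than 20 mm (distance of any of thin_wedge, jar, heatsink, reel, logger, screwdriver, toroid, film_cap from where it was at the start of the episode above 0.02 m).
It also fails if it takes over 58 s, if anything falls off the work surface, if the arm or the gripper's body presses on something with over 40 N, if the wrist force passes 120 N, or if a joint passes its speed limit or range.

## Working session

There is one attempt and no reset: what is moved stays moved. The work goes in short steps, Python scripts to look and compute and a tool call to move; the robot and the scene stay as the last step left them, time stands still between calls to the robot, and variables do not carry over. Pictures are saved under pics/ and viewed, at most 10 in all, crops included, and the job is handed in when it is done.

Besides the shell and the picture viewer there is one more tool, called by a JSON object that holds its "method" and its "body", one argument or row to a line. play_rows: Moves the arm, as the interface text tells. Its arguments: {"type":"object","properties":{"xyz":{"type":"array","items":{"type":"array","items":{"type":"number"}}},"rot":{"type":"array","items":{"type":"array","items":{"type":"number"}}},"grip":{"type":"array","items":{"type":"number"}}},"required":["xyz","rot","grip"]}

```bash
mkdir -p pics; cat > h.py <<'E'
import numpy as np, cv2, pickle
from bench import readout, vision, ctrl
from scipy.spatial.transform import Rotation as R
def snap(n,f):
    o=readout.get_obs(); c=vision.camera(n); cv2.imwrite('pics/%s.png'%f,c['color'][:,:,::-1])
    if 'extrinsics' in c: c['E']=np.array(c['extrinsics'])
    else:
        T=np.eye(4); q=o['eef_rot']; T[:3,:3]=R.from_quat([q[1],q[2],q[3],q[0]]).as_matrix(); T[:3,3]=o['eef_pos']; c['E']=T@np.array(c['hand_eye'])
    pickle.dump(dict(c),open('pics/%s.pkl'%f,'wb')); return c
def load(f): return pickle.load(open('pics/%s.pkl'%f,'rb'))
def slopes(c,uv):
    d=np.array([c['k1'],0,0,0,0],float)
    return cv2.undistortPoints(np.array(uv,float).reshape(-1,1,2),np.array(c['camera_matrix'],float),d).reshape(-1,2)
def rays(c,uv):
    s=slopes(c,uv); v=np.c_[s,np.ones(len(s))]@c['E'][:3,:3].T
    return c['E'][:3,3],v
def plane(c,uv,z):
    o,v=rays(c,uv); return o+v*((z-o[2])/v[:,2])[:,None]
def dep(c,uv):
    o,v=rays(c,uv); return np.array([o+v[i]*c['depth'][int(round(p[1])),int(round(p[0]))] for i,p in enumerate(uv)])
def cloud(c):
    uv=np.stack(np.meshgrid(np.arange(640),np.arange(480)),-1).reshape(-1,2)
    o,v=rays(c,uv); P=o+v*c['depth'].reshape(-1,1); P[c['depth'].ravel()==0]=np.nan
    return P.reshape(480,640,3)
def tool(o=None):
    o=o or readout.get_obs(); q=o['eef_rot']; return R.from_quat([q[1],q[2],q[3],q[0]]).as_matrix(),np.array(o['eef_pos'])
E
python3 - <<'E'
from h import *
for n in ['top','scene']:
    c=snap(n,n+'0'); print(n,c['E'][:3,3],c['E'][:3,2],c['camera_matrix'],c['k1'],(c['depth']>0).mean())
print(readout.get_obs())
E
```

```text
top [ 0.43008942 -0.01486722  1.03411426] [ 0.08187717 -0.01239707 -0.99656532] [[443.81528414   0.         321.81199717]
 [  0.         443.81528414 244.65430606]
 [  0.           0.           1.        ]] -0.06434853856133223 0.9960091145833333
scene [ 1.03385498 -0.50854419  0.86113919] [-0.48868632  0.46642811 -0.73731303] [[442.246393     0.         316.95367699]
 [  0.         442.246393   229.44854424]
 [  0.           0.           1.        ]] -0.09654160123918976 0.995888671875
{'time_s': 0.1, 'q': array([-1.45431867e+00,  1.81471105e-01,  1.60787592e+00, -5.02484498e-05,
        1.35384136e+00, -2.06313717e-01]), 'dq': array([ 0.00109339, -0.00129706, -0.00187475,  0.00106295,  0.00106542,
       -0.00054375]), 'joint_efforts': array([ 5.52476013e-04, -4.45877123e+01, -3.52239347e+01, -3.32311465e-04,
        4.14930400e-03,  4.85175838e-05]), 'eef_pos': array([ 0.18233807, -0.54483147,  0.24948729]), 'eef_rot': array([-7.98163853e-04,  9.87002777e-01,  1.60701215e-01,  1.13203870e-05]), 'wrist_force': array([ 0.77249085, -0.26126174, -0.22580777]), 'torque': array([-0.0108821 , -0.03637625,  0.03923997]), 'grasp_force': 0.0, 'opening': 0.9958715700753468}
```

View pics/top0.png

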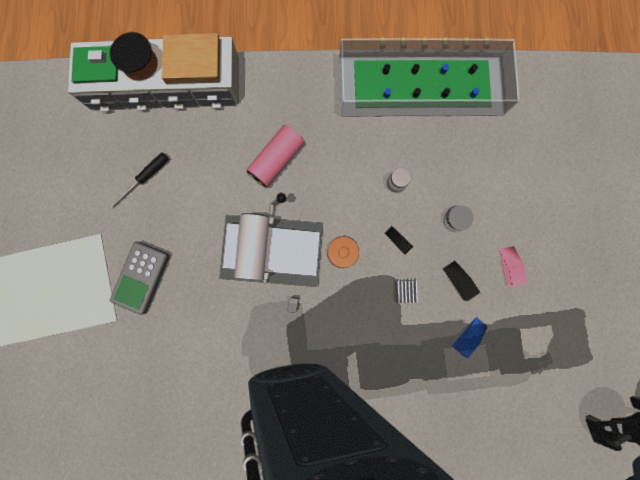

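View pics/scene0.png

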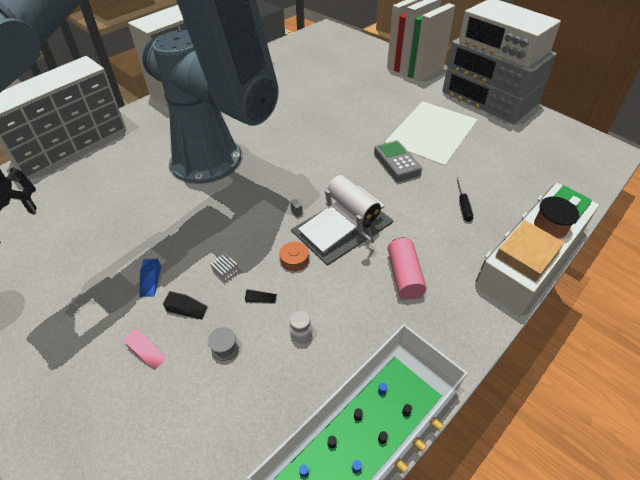

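The top view shows the stand around (271,250), its low side to the right. The can is at (253,246), the knob at (281,198), the large chock at (461,281), the thin wedge at (399,240) and the toroid at (343,252). Next I measure these.

```bash
python3 - <<'E'
from h import *
np.set_printoptions(precision=4,suppress=True)
c=load('top0'); P=cloud(c); g=c['color'].astype(int); hsv=cv2.cvtColor(c['color'],cv2.COLOR_RGB2HSV)
print('bench z',np.nanmedian(P[300:330,180:220,2]),np.nanmedian(P[330:350,540:600,2]), np.nanmedian(P[150:170,420:460,2]))
# chock & thin wedge
for nm,(u0,v0,u1,v1) in dict(chock=(435,255,488,308),thin=(380,222,416,258)).items():
    m=np.zeros((480,640),np.uint8); m[v0:v1,u0:u1]=(g[v0:v1,u0:u1].max(2)<50)
    n,l,s,ce=cv2.connectedComponentsWithStats(m); k=1+s[1:,4].argmax(); mm=l==k
    ct=cv2.findContours(mm.astype(np.uint8),0,2)[0][0]; print(nm,s[k],cv2.minAreaRect(ct))
    Q=P[mm]; 
    # ground footprint: use points projected to own height
    r=cv2.minAreaRect((Q[:,:2]*1000).astype(np.float32)); print(' rect mm',r)
    b=cv2.boxPoints(r); e=b[1]-b[0],b[2]-b[1]; d=max(e,key=np.linalg.norm); d=d/np.linalg.norm(d); ctr=Q[:,:2].mean(0)*1000
    t=(Q[:,:2]*1000-np.array(r[0]))@d
    print(' dir',d,'z by t',[(round(float(a)),round(float(np.median(Q[(t>=a)&(t<a+8),2])*1000),1)) for a in np.arange(-48,48,8) if ((t>=a)&(t<a+8)).sum()>3])
# stand panel fit: bright low-sat
m=np.zeros((480,640),bool); m[225:285,272:322]=True
Q=P[m]; b=c['color'][m].min(1)>190; Q=Q[b&(Q[:,2]>.01)]; print('panel n',len(Q))
A=np.c_[Q[:,:2],np.ones(len(Q))]; w=np.linalg.lstsq(A,Q[:,2],rcond=None)[0]
r=Q[:,2]-A@w; k=abs(r)<.004; w=np.linalg.lstsq(A[k],Q[k,2],rcond=None)[0]
print('grad',w,'slope deg',np.degrees(np.arctan(np.hypot(w[0],w[1]))),'uphill yaw',np.degrees(np.arctan2(w[1],w[0])))
print('panel rect',cv2.minAreaRect((Q[k][:,:2]*1000).astype(np.float32)))
# base: dark steel + whole stand height>5mm
m=np.zeros((480,640),bool); m[208:292,214:326]=True
Q=P[m]; k=(Q[:,2]>.005)&(Q[:,2]<.012); print('base',k.sum(),cv2.minAreaRect((Q[k][:,:2]*1000).astype(np.float32)),np.median(Q[k][:,2]))
# can
k=(Q[:,2]>.075); print('can',k.sum(),cv2.minAreaRect((Q[k][:,:2]*1000).astype(np.float32)),np.percentile(Q[k][:,2],[50,99]))
# knob
m=np.zeros((480,640),np.uint8); m[190:206,272:300]=1; mk=(m>0)&(g.max(2)<60)&(P[:,:,2]>.05); print('knob',mk.sum(),P[mk].mean(0) if mk.any() else 0,P[mk].max(0))
print('lever etc', np.argwhere(mk).mean(0))
for nm,uv in dict(toroid=(343,252),filmcap=(293,304),jar=(400,178),reel=(460,216),heats=(407,291),redthing=(513,267),blue=(470,338)).items(): print(nm,dep(c,[uv])[0])
E
```

```text
bench z -0.0017032398878071842 -0.0028017075229833655 -0.0026520367309332826
chock [444 261  35  39 642] ((460.9999694824219, 280.0000305175781), (39.38371276855469, 17.19570541381836), 56.3099365234375)
 rect mm ((425.11956787109375, -346.713134765625), (86.18931579589844, 34.012939453125), 31.712120056152344)
 dir [0.8507 0.5257] z by t [(-48, 29.0), (-40, 29.3), (-32, 29.2), (-24, 29.1), (-16, 29.0), (-8, 28.8), (0, 24.3), (8, 18.5), (16, 14.2), (24, 8.8), (32, 3.9), (40, 0.2)]
thin [386 227  27  27 291] ((398.2500305175781, 239.75), (28.284271240234375, 10.60660171508789), 45.0)
 rect mm ((522.3660278320312, -206.09814453125), (65.50749206542969, 24.612211227416992), 41.82145690917969)
 dir [0.7452 0.6668] z by t [(-40, 11.9), (-32, 11.0), (-24, 9.5), (-16, 8.0), (-8, 6.5), (0, 3.8), (8, 2.9), (16, 1.8), (24, -0.6), (32, -2.2)]
panel n 40
grad [0.0144 0.1432 0.02  ] slope deg 8.188968376347505 uphill yaw 84.25527506074235
panel rect ((497.763916015625, 32.35838317871094), (93.61144256591797, 95.91883087158203), 85.44329833984375)
base 1168 ((504.167724609375, 90.46036529541016), (228.4458465576172, 149.86090087890625), 83.98213195800781) 0.006665810981281273
can 1926 ((507.5473937988281, 120.02725982666016), (70.1627426147461, 138.8168487548828), 84.05686950683594) [0.1049 0.1115]
knob 70 [0.6051 0.0573 0.1208] [0.6152 0.0659 0.1256]
lever etc [197.6857 280.6857]
toroid [ 0.4947 -0.0749  0.0323]
filmcap [0.3802 0.0403 0.0304]
jar [ 0.6558 -0.205   0.0625]
reel [ 0.5708 -0.344   0.04  ]
heats [ 0.4029 -0.2213  0.0124]
redthing [ 0.4519 -0.466   0.0297]
blue [ 0.2938 -0.3577  0.0306]
```

```bash
cat >> h.py <<'E'
S0=np.array([.5042,.0905,0]); YAW=np.radians(-6.0)
U=np.array([np.cos(YAW),np.sin(YAW),0]); V=np.array([-np.sin(YAW),np.cos(YAW),0]); Z=np.array([0,0,1.])
def pose(x,z): # tool axes from x and z dirs
    z=z/np.linalg.norm(z); x=x-z*(x@z); x/=np.linalg.norm(x); return np.c_[x,np.cross(z,x),z]
def rel(Rt,pt,Rc=None,pc=None):
    if Rc is None: Rc,pc=tool()
    return np.round(Rc.T@(np.array(pt)-pc)*1000,1),np.round(R.from_matrix(Rc.T@Rt).as_rotvec(),3)
E
python3 - <<'E'
from h import *
np.set_printoptions(precision=4,suppress=True)
for n in ['top0','scene0']:
    c=load(n); P=cloud(c).reshape(-1,3); P=P[~np.isnan(P[:,0])]; 
    if n=='top0': P[:,2]+=.002
    L=np.c_[(P-S0)@U,(P-S0)@V,P[:,2]]
    print(n,'base',[np.round([L[k][:,0].min(),L[k][:,0].max(),L[k][:,1].min(),L[k][:,1].max(),np.median(L[k][:,2])],4) for k in [(abs(L[:,0])<.09)&(abs(L[:,1])<.13)&(L[:,2]>.006)&(L[:,2]<.012)]])
    k=(abs(L[:,0])<.045)&(L[:,1]>-.01)&(L[:,1]<.09)&(L[:,2]>.068)&(L[:,2]<.13)
    Q=L[k]; A=np.c_[2*Q[:,1:],np.ones(len(Q))]; w=np.linalg.lstsq(A,(Q[:,1:]**2).sum(1),rcond=None)[0]
    print('can y z r',w[:2],np.sqrt(w[2]+w[0]**2+w[1]**2),len(Q),'top',Q[:,2].max())
    k=(abs(L[:,0])<.1)&(L[:,1]>.01)&(L[:,1]<.07)&(L[:,2]>.085)&(L[:,2]<.13); print('can x',np.percentile(L[k][:,0],[0,1,99,100]))
    k=(abs(L[:,0])<.045)&(L[:,1]>-.1)&(L[:,1]<-.02)&(L[:,2]>.02)&(L[:,2]<.06)
    w=np.polyfit(L[k][:,1],L[k][:,2],1); print('panel',w,'y at z=42',(.042-w[1])/w[0])
    k=(abs(L[:,0]-.106)<.016)&(abs(L[:,1]+.022)<.025)&(L[:,2]>.1); print('knob',k.sum(),L[k].mean(0),L[k].min(0),L[k].max(0))
d=np.array([.8507,.5257,0]); g=np.array([.4043,-.3596,0]); Rt=pose(d,-Z)
for z in(.12,.022): print(rel(Rt,g+Z*z))
print(ctrl.tips_ahead)
E
```

```text
top0 base [array([-0.0786,  0.075 , -0.1193,  0.1255,  0.0083])]
can y z r [0.0352 0.0817] 0.02977829218977486 1226 top 0.11653540866969847
can x [-0.0692 -0.0678  0.0682  0.0696]
panel [0.1384 0.0417] y at z=42 0.0020915520251797836
knob 85 [ 0.1048 -0.0218  0.1224] [ 0.0955 -0.0314  0.1141] [ 0.1169 -0.0119  0.1276]
scene0 base [array([-0.0775,  0.0762, -0.1291,  0.1143,  0.0094])]
can y z r [0.0331 0.0819] 0.030820681540245618 751 top 0.1160666165168096
can x [-0.0725 -0.0684  0.0699  0.0713]
panel [0.1396 0.0438] y at z=42 -0.0127630259825237
knob 71 [ 0.1086 -0.0267  0.1215] [ 0.0955 -0.0355  0.1025] [ 0.1162 -0.0159  0.129 ]
(array([ 269.2, -105. ,  129.7]), array([-0.002, -0.   , -0.231]))
(array([ 269.2, -104.9,  227.7]), array([-0.002, -0.   , -0.231]))
0.019
```

{"method": "play_rows", "body": {
  "xyz": [
    [54, -21, 20],
    [108, -42, 40],
    [162, -63, 60],
    [216, -84, 80],
    [269, -105, 100],
    [269, -105, 100],
    [269, -105, 100],
    [269, -105, 100],
    [269, -105, 100],
    [269, -105, 100]
  ],
  "rot": [
    [0, 0, -0.05],
    [0, 0, -0.1],
    [0, 0, -0.15],
    [0, 0, -0.2],
    [-0.002, 0, -0.231],
    [-0.002, 0, -0.231],
    [-0.002, 0, -0.231],
    [-0.002, 0, -0.231],
    [-0.002, 0, -0.231],
    [-0.002, 0, -0.231]
  ],
  "grip": [1, 1, 1, 1, 1, 1, 1, 1, 1, 1]
}}

```text
time_s: 1.35
eef_pos: [0.4037, -0.3612, 0.1506]
eef_rot: [0.001, 0.962, 0.273, 0.0]
wrist_force: [-1.2, -0.3, 0.2]
opening: 1.003
grasp_force: 0.0
```

```bash
python3 - <<'E'
from h import *
np.set_printoptions(precision=4,suppress=True)
c=snap('wrist','w1'); P=cloud(c); g=c['color'].astype(int)
print(tool())
Q=P[(P[:,:,2]>.027)&(P[:,:,2]<.037)&(np.hypot(P[:,:,0]-.404,P[:,:,1]+.36)<.06)]
print('tail top',len(Q),cv2.minAreaRect((Q[:,:2]*1000).astype(np.float32)),np.median(Q[:,2]))
print('bench',np.nanmedian(P[:,:,2]))
E
```

```text
(array([[ 0.8511,  0.5249,  0.001 ],
       [ 0.5249, -0.8511, -0.0021],
       [-0.0002,  0.0024, -1.    ]]), array([ 0.4038, -0.361 ,  0.1505]))
tail top 4793 ((409.9535827636719, -358.49212646484375), (52.41160202026367, 36.04258346557617), 31.534683227539062) 0.03297970687945412
bench 0.001578296914639843
```

View pics/w1.png

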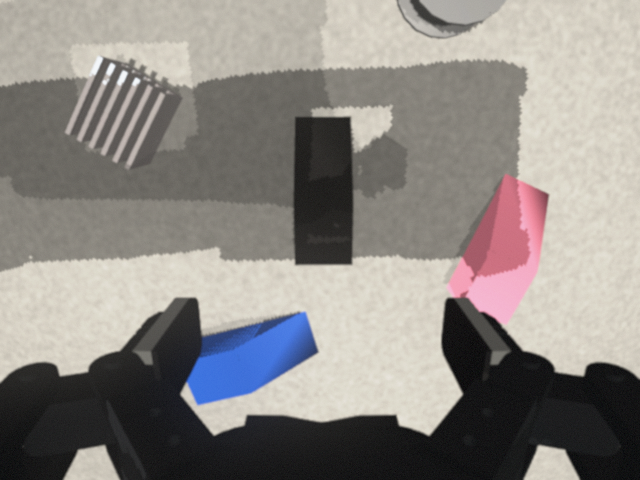

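The wrist picture shows the chock at (295–352, 117–265), square to the tool with its thin edge away. I descend and grip it.

{"method": "play_rows", "body": {
  "xyz": [
    [1, 1, 43],
    [1, 1, 86],
    [1, 1, 110],
    [1, 1, 128],
    [1, 1, 128],
    [1, 1, 128],
    [1, 1, 128],
    [1, 1, 128],
    [1, 1, 128],
    [1, 1, 128]
  ],
  "rot": [
    [0, 0, 0],
    [0, 0, 0],
    [0, 0, 0],
    [0, 0, 0],
    [0, 0, 0],
    [0, 0, 0],
    [0, 0, 0],
    [0, 0, 0],
    [0, 0, 0],
    [0, 0, 0]
  ],
  "grip": [1, 1, 1, 1, 1, 0.2, 0.2, 0.2, 0.2, 0.2]
}}

```text
time_s: 2.65
eef_pos: [0.4063, -0.3617, 0.0235]
eef_rot: [0.002, 0.962, 0.273, 0.001]
wrist_force: [-0.1, 0.7, 5.6]
opening: 0.411
grasp_force: 60.9
```

```bash
python3 - <<'E'
from h import *
np.set_printoptions(precision=4,suppress=True)
Rc,pc=tool(); print(pc, rel(pose(np.array([.8507,.5257,0]),-Z),pc)) 
G=np.array([-.0245,0,.022])  # TCP in chock frame (x fwd, z up)
a=np.radians(8); up=V*np.cos(a)+Z*np.sin(a); n=-V*np.sin(a)+Z*np.cos(a); Pp=S0+.042*Z
Rt=pose(up,-n)
# poses: chock origin at s, height h
def tgt(s,h): return Pp+up*(s+G[0])+n*(h+G[2])
lift=pc+Z*.12
print('lift then from there:')
for s,h in [(-.040,.10),(-.040,.004)]:
    print(s,h,tgt(s,h),rel(Rt,tgt(s,h),Rc,lift))
E
```

```text
[ 0.4063 -0.3617  0.0235] (array([0., 0., 0.]), array([0.004, 0.   , 0.   ]))
lift then from there:
-0.04 0.1 [0.4957 0.0101 0.1538] (array([ 271.6, -269.1,  -11.5]), array([ 0.067,  0.132, -0.91 ]))
-0.04 0.004 [0.4971 0.0234 0.0588] (array([ 279.8, -280. ,   83.6]), array([ 0.067,  0.132, -0.91 ]))
```

{"method": "play_rows", "body": {
  "xyz": [
    [0, 0, -40],
    [0, 0, -80],
    [0, 0, -120],
    [45, -45, -123],
    [90, -90, -125],
    [135, -135, -127],
    [180, -180, -129],
    [225, -225, -130],
    [271, -269, -131],
    [271, -269, -131]
  ],
  "rot": [
    [0, 0, 0],
    [0, 0, 0],
    [0, 0, 0],
    [0.011, 0.022, -0.15],
    [0.022, 0.044, -0.3],
    [0.033, 0.066, -0.45],
    [0.045, 0.09, -0.6],
    [0.056, 0.11, -0.75],
    [0.067, 0.132, -0.91],
    [0.067, 0.132, -0.91]
  ],
  "grip": [0.2, 0.2, 0.2, 0.2, 0.2, 0.2, 0.2, 0.2, 0.2, 0.2]
}}

```text
time_s: 3.9
eef_pos: [0.4944, 0.0141, 0.1526]
eef_rot: [-0.048, 0.739, 0.669, 0.052]
wrist_force: [-0.8, -0.5, -2.0]
opening: 0.412
grasp_force: 60.6
```

```bash
python3 - <<'E'
from h import *
np.set_printoptions(precision=4,suppress=True)
o=readout.get_obs(); Rc,pc=tool(o); print(pc,o['wrist_force'],o['opening'],o['q'])
G=np.array([-.0245,0,.0235])
a=np.radians(8); up=V*np.cos(a)+Z*np.sin(a); n=-V*np.sin(a)+Z*np.cos(a); Pp=S0+.042*Z
Rt=pose(up,-n)
for s,h in [(-.040,.006),(-.0145,0)]:
    print(s,h,rel(Rt,Pp+up*(s+G[0])+n*(h+G[2]),Rc,pc))
c=snap('wrist','w2'); P=cloud(c).reshape(-1,3); P=P[~np.isnan(P[:,0])]; print((c['depth']>0).mean())
L=np.c_[(P-S0)@U,(P-S0)@V,P[:,2]]
k=(abs(L[:,0])<.045)&(L[:,1]>-.0)&(L[:,1]<.09)&(L[:,2]>.068)&(L[:,2]<.13)
Q=L[k]; A=np.c_[2*Q[:,1:],np.ones(len(Q))]; w=np.linalg.lstsq(A,(Q[:,1:]**2).sum(1),rcond=None)[0]
print('can y z r',w[:2],np.sqrt(w[2]+w[0]**2+w[1]**2),len(Q),'top',Q[:,2].max())
k=(abs(L[:,0])<.1)&(L[:,1]>.01)&(L[:,1]<.07)&(L[:,2]>.085)&(L[:,2]<.13); print('can x',np.percentile(L[k][:,0],[0,1,99,100]))
k=(abs(L[:,0]-.106)<.02)&(abs(L[:,1]+.022)<.025)&(L[:,2]>.1); print('knob',k.sum(),L[k].mean(0),L[k].min(0),L[k].max(0))
E
```

```text
[0.4944 0.0141 0.1526] [-0.7882 -0.5267 -1.9708] 0.41174802451156634 [-0.2995  0.1142  1.9031  0.1518  1.1583 -0.2637]
-0.04 0.006 (array([-3.9,  1.9, 90.7]), array([-0.002, -0.002,  0.005]))
-0.0145 0 (array([21.6,  2.1, 96.8]), array([-0.002, -0.002,  0.005]))
0.9958821614583333
can y z r [0.0342 0.0811] 0.030992832479790296 25417 top 0.1142869316361432
can x [-0.0694 -0.0675  0.0676  0.0694]
knob 2327 [ 0.1018 -0.0224  0.1226] [ 0.094  -0.0333  0.1001] [ 0.1155 -0.0115  0.1291]
```

View pics/w2.png

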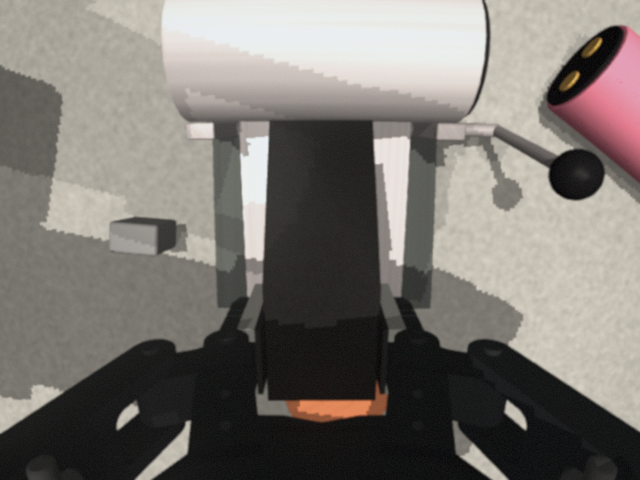

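The chock is centred between the prongs and square to the can. I lower it onto the panel short of the can.

{"method": "play_rows", "body": {
  "xyz": [
    [-4, 2, 30],
    [-4, 2, 60],
    [-4, 2, 80],
    [-4, 2, 90],
    [-4, 2, 93],
    [-4, 2, 95],
    [-4, 2, 96],
    [-4, 2, 97],
    [-4, 2, 97],
    [-4, 2, 97]
  ],
  "rot": [
    [0, 0, 0.005],
    [0, 0, 0.005],
    [0, 0, 0.005],
    [0, 0, 0.005],
    [0, 0, 0.005],
    [0, 0, 0.005],
    [0, 0, 0.005],
    [0, 0, 0.005],
    [0, 0, 0.005],
    [0, 0, 0.005]
  ],
  "grip": [0.2, 0.2, 0.2, 0.2, 0.2, 0.2, 0.2, 0.2, 0.2, 0.2]
}}

```text
time_s: 5.2
eef_pos: [0.4976, 0.0201, 0.0562]
eef_rot: [-0.048, 0.743, 0.665, 0.052]
wrist_force: [-1.0, 0.1, -1.8]
opening: 0.408
grasp_force: 60.8
```

{"method": "play_rows", "body": {
  "xyz": [
    [0, 0, 1],
    [0, 0, 1.5],
    [0, 0, 2],
    [0, 0, 2.5],
    [0, 0, 3],
    [0, 0, 3],
    [0, 0, 3],
    [0, 0, 3],
    [0, 0, 3],
    [0, 0, 3]
  ],
  "rot": [
    [0, 0, 0],
    [0, 0, 0],
    [0, 0, 0],
    [0, 0, 0],
    [0, 0, 0],
    [0, 0, 0],
    [0, 0, 0],
    [0, 0, 0],
    [0, 0, 0],
    [0, 0, 0]
  ],
  "grip": [0.2, 0.2, 0.2, 0.2, 0.2, 0.2, 0.2, 0.2, 0.2, 0.2]
}}

```text
time_s: 6.45
eef_pos: [0.4978, 0.0201, 0.0559]
eef_rot: [-0.048, 0.743, 0.666, 0.052]
wrist_force: [-16.0, -2.1, 30.3]
opening: 0.407
grasp_force: 65.0
```

{"method": "play_rows", "body": {
  "xyz": [
    [0, 0, -2.5],
    [0, 0, -2.5],
    [5, 0, -2.5],
    [10, 0, -2.5],
    [14, 0, -2.5],
    [17, 0, -2.5],
    [20, 0, -2.5],
    [20, 0, -2.5],
    [20, 0, -2.5],
    [20, 0, -2.5]
  ],
  "rot": [
    [0, 0, 0],
    [0, 0, 0],
    [0, 0, 0],
    [0, 0, 0],
    [0, 0, 0],
    [0, 0, 0],
    [0, 0, 0],
    [0, 0, 0],
    [0, 0, 0],
    [0, 0, 0]
  ],
  "grip": [0.2, 0.2, 0.2, 0.2, 0.2, 0.2, 0.2, 0.2, 0.2, 0.2]
}}

```text
time_s: 7.7
eef_pos: [0.5003, 0.04, 0.0588]
eef_rot: [-0.047, 0.743, 0.665, 0.052]
wrist_force: [1.0, -3.5, 6.1]
opening: 0.412
grasp_force: 61.6
```

```bash
python3 - <<'E'
from h import *
np.set_printoptions(precision=4,suppress=True)
Rc,pc=tool(); G=np.array([-.0245,0,.0235])
a=np.radians(8); up=V*np.cos(a)+Z*np.sin(a); n=-V*np.sin(a)+Z*np.cos(a)
o=pc-Rc[:,0]*G[0]+Rc[:,2]*G[2]; d=o-S0-.042*Z
print('chock s,n,x mm',d@up*1e3,d@n*1e3,d@U*1e3)
c=snap('wrist','w3'); P=cloud(c).reshape(-1,3); P=P[~np.isnan(P[:,0])]
L=np.c_[(P-S0)@U,(P-S0)@V,P[:,2]]
k=(abs(L[:,0])<.045)&(L[:,1]>-.0)&(L[:,1]<.09)&(L[:,2]>.085)&(L[:,2]<.13)
Q=L[k]; A=np.c_[2*Q[:,1:],np.ones(len(Q))]; w=np.linalg.lstsq(A,(Q[:,1:]**2).sum(1),rcond=None)[0]
print('can y z r',w[:2],np.sqrt(w[2]+w[0]**2+w[1]**2))
E
```

```text
chock s,n,x mm -23.265891168787583 0.2378545495147523 1.538182509967101
can y z r [0.033  0.0827] 0.029163743223528306
```

View pics/w3.png

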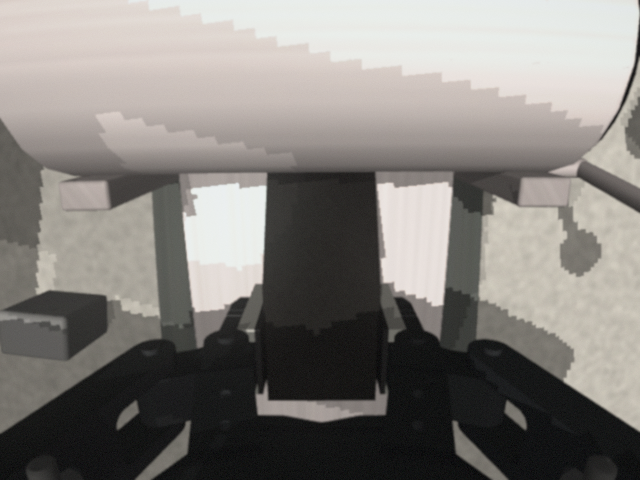

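The chock is on the panel, centred and about 9 mm from snug. I push on gently.

{"method": "play_rows", "body": {
  "xyz": [
    [1, 0, 0],
    [2, 0, 0],
    [3, 0, 0],
    [4, 0, 0],
    [5, 0, 0],
    [6, 0, 0],
    [7, 0, 0],
    [7, 0, 0],
    [7, 0, 0],
    [7, 0, 0]
  ],
  "rot": [
    [0, 0, 0],
    [0, 0, 0],
    [0, 0, 0],
    [0, 0, 0],
    [0, 0, 0],
    [0, 0, 0],
    [0, 0, 0],
    [0, 0, 0],
    [0, 0, 0],
    [0, 0, 0]
  ],
  "grip": [0.2, 0.2, 0.2, 0.2, 0.2, 0.2, 0.2, 0.2, 0.2, 0.2]
}}

```text
time_s: 9.0
eef_pos: [0.501, 0.0466, 0.0598]
eef_rot: [-0.047, 0.743, 0.665, 0.052]
wrist_force: [0.5, -4.3, 4.6]
opening: 0.407
grasp_force: 61.6
```

{"method": "play_rows", "body": {
  "xyz": [
    [0.5, 0, 0],
    [1, 0, 0],
    [1.5, 0, 0],
    [2, 0, 0],
    [2, 0, 0],
    [2, 0, 0],
    [2, 0, 0],
    [2, 0, 0],
    [2, 0, 0],
    [2, 0, 0]
  ],
  "rot": [
    [0, 0, 0],
    [0, 0, 0],
    [0, 0, 0],
    [0, 0, 0],
    [0, 0, 0],
    [0, 0, 0],
    [0, 0, 0],
    [0, 0, 0],
    [0, 0, 0],
    [0, 0, 0]
  ],
  "grip": [0.2, 0.2, 0.2, 0.2, 0.2, 0.2, 0.2, 0.2, 0.2, 0.2]
}}

```text
time_s: 10.25
eef_pos: [0.5012, 0.0483, 0.06]
eef_rot: [-0.047, 0.743, 0.666, 0.052]
wrist_force: [-0.5, -5.5, 6.1]
opening: 0.41
grasp_force: 61.7
```

```bash
cat > m.py <<'E'
from h import *
import sys
np.set_printoptions(precision=4,suppress=True)
Rc,pc=tool(); G=np.array([-.0245,0,.0235])
a=np.radians(8); up=V*np.cos(a)+Z*np.sin(a); n=-V*np.sin(a)+Z*np.cos(a)
o=pc-Rc[:,0]*G[0]+Rc[:,2]*G[2]; d=o-S0-.042*Z
print('chock s,n,x mm',d@up*1e3,d@n*1e3,d@U*1e3,readout.get_obs()['wrist_force'])
c=snap('wrist',sys.argv[1]); P=cloud(c).reshape(-1,3); P=P[~np.isnan(P[:,0])]
L=np.c_[(P-S0)@U,(P-S0)@V,P[:,2]]
k=(abs(L[:,0])<.045)&(L[:,1]>-.0)&(L[:,1]<.09)&(L[:,2]>.085)&(L[:,2]<.13)
Q=L[k]; A=np.c_[2*Q[:,1:],np.ones(len(Q))]; w=np.linalg.lstsq(A,(Q[:,1:]**2).sum(1),rcond=None)[0]
print('can y z r',w[:2],np.sqrt(w[2]+w[0]**2+w[1]**2))
E
python3 m.py w4
```

```text
chock s,n,x mm -14.80741043534832 0.21717758495929002 1.5330114270474304 [-0.5064 -5.511   6.0617]
can y z r [0.0339 0.0818] 0.030316220778719948
```

{"method": "play_rows", "body": {
  "xyz": [
    [0.5, 0, 0],
    [1, 0, 0],
    [1.5, 0, 0],
    [2, 0, 0],
    [2, 0, 0],
    [2, 0, 0],
    [2, 0, 0],
    [2, 0, 0],
    [2, 0, 0],
    [2, 0, 0]
  ],
  "rot": [
    [0, 0, 0],
    [0, 0, 0],
    [0, 0, 0],
    [0, 0, 0],
    [0, 0, 0],
    [0, 0, 0],
    [0, 0, 0],
    [0, 0, 0],
    [0, 0, 0],
    [0, 0, 0]
  ],
  "grip": [0.2, 0.2, 0.2, 0.2, 0.2, 0.2, 0.2, 0.2, 0.2, 0.2]
}}

```text
time_s: 11.55
eef_pos: [0.5014, 0.0501, 0.0602]
eef_rot: [-0.047, 0.743, 0.666, 0.052]
wrist_force: [-0.3, -6.9, 5.4]
opening: 0.41
grasp_force: 61.7
```

```bash
python3 m.py w5; python3 - <<'E'
from h import *
c=snap('scene','s5'); i=c['color'][150:290,260:420,::-1]; cv2.imwrite('pics/s5c.png',cv2.resize(i,None,fx=5,fy=4.2,interpolation=2)[:588,:800])
a=load('w4')['color'].astype(int); b=load('w5')['color'].astype(int)
E
```

```text
chock s,n,x mm -13.040920116246859 0.18746093874466813 1.5304320983207056 [-0.296  -6.9057  5.4169]
can y z r [0.0356 0.0821] 0.030262607000425247
```

View pics/s5c.png

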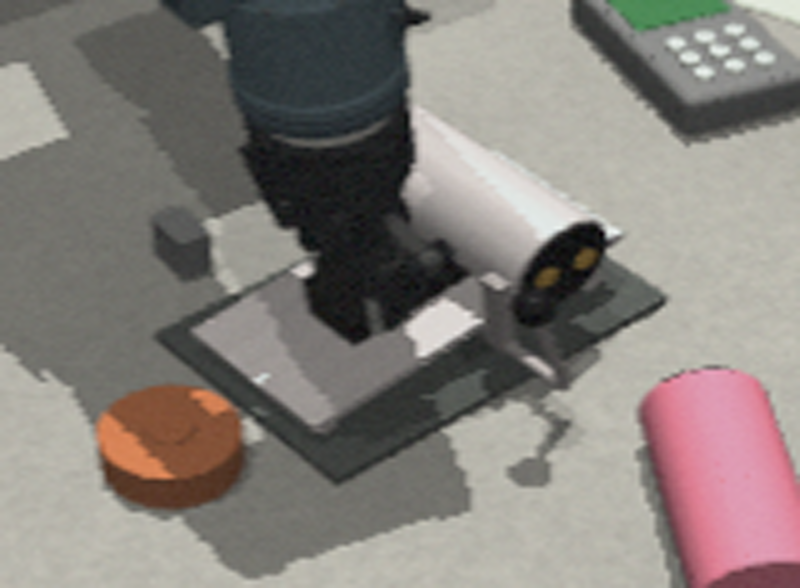

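The can moved with the last push (33.9 → 35.6 mm), so they are in contact. Now I release and retreat.

{"method": "play_rows", "body": {
  "xyz": [
    [0, 0, 0],
    [0, 0, 0],
    [0, 0, 0],
    [0, 0, 0],
    [0, 0, -10],
    [0, 0, -30],
    [-10, 0, -70],
    [-20, 0, -110],
    [-20, 0, -110],
    [-20, 0, -110]
  ],
  "rot": [
    [0, 0, 0],
    [0, 0, 0],
    [0, 0, 0],
    [0, 0, 0],
    [0, 0, 0],
    [0, 0, 0],
    [0, 0, 0],
    [0, 0, 0],
    [0, 0, 0],
    [0, 0, 0]
  ],
  "grip": [0.6, 0.7, 0.7, 0.7, 0.7, 0.7, 0.7, 0.7, 0.7, 0.7]
}}

```text
time_s: 12.9
eef_pos: [0.497, 0.0156, 0.166]
eef_rot: [-0.048, 0.743, 0.665, 0.052]
wrist_force: [-0.4, 0.9, -0.9]
opening: 0.696
grasp_force: 0.0
```

```bash
python3 m.py w6; python3 - <<'E'
from h import *
np.set_printoptions(precision=4,suppress=True)
c=load('w6'); P=cloud(c); L=np.stack([(P-S0)@U,(P-S0)@V,P[:,:,2]],-1)
m=(c['color'].max(2)<70)&(abs(L[:,:,0])<.04)&(L[:,:,1]>-.075)&(L[:,:,1]<.02)&(L[:,:,2]<.075)&(L[:,:,2]>.04)
Q=L[m]; a=np.radians(8); s=Q[:,1]*np.cos(a)+(Q[:,2]-.042)*np.sin(a); n=-Q[:,1]*np.sin(a)+(Q[:,2]-.042)*np.cos(a)
k=n>.027; print('tail top',k.sum(),cv2.minAreaRect((np.c_[Q[k,0],s[k]]*1000).astype(np.float32)),np.median(n[k]),'s min/max',s[k].min(),s[k].max())
k=(abs(L[:,:,0]-.105)<.03)&(abs(L[:,:,1]+.02)<.03)&(L[:,:,2]>.1)&(c['color'].max(2)<80); K=L[k]; print('knob',k.sum(),K.mean(0),K.min(0),K.max(0))
# knob gripping pose: fingers along stand x (tool y ~ -U), tool down vertical
Rk=pose(V,-Z)
sh=S0+.0058*V+.0297*Z+.106*U
for th in (18,18,40,60,75,84):
    t=np.radians(th); p=sh-.09*np.sin(t)*V+.09*np.cos(t)*Z; print(th,p)
t=np.radians(18); p=sh-.09*np.sin(t)*V+.09*np.cos(t)*Z
print(rel(Rk,p+.08*Z)); print(rel(Rk,p))
E
```

```text
chock s,n,x mm -32.70155862213061 109.83856504454562 0.7505807148625266 [-0.4321  0.8688 -0.8575]
can y z r [0.0361 0.0811] 0.0313304881351017
tail top 5410 ((1.667623519897461, -31.748493194580078), (51.27378845214844, 34.45669174194336), 89.86417388916016) 0.033052408739487865 s min/max -0.05739094772922329 -0.006130568788113147
knob 1870 [ 0.102  -0.0223  0.1231] [ 0.0943 -0.0325  0.1001] [ 0.1134 -0.0124  0.1289]
18 [0.6073 0.0575 0.1153]
18 [0.6073 0.0575 0.1153]
40 [0.6042 0.0277 0.0986]
60 [0.6021 0.0077 0.0747]
75 [ 0.6011 -0.0013  0.053 ]
84 [ 0.6009 -0.0038  0.0391]
(array([ 57.3, 105.5, -22.4]), array([-0.003, -0.142, -0.006]))
(array([ 46. , 105.7,  56.8]), array([-0.003, -0.142, -0.006]))
```

View pics/w6.png

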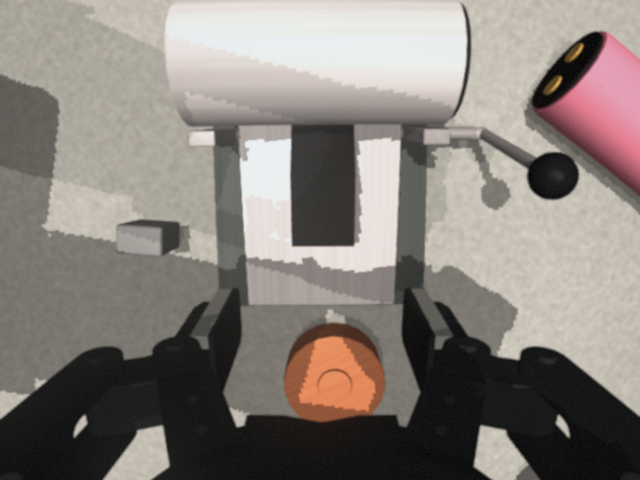

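The chock is square against the can and free of the gripper, the prongs are still up, and the knob is at (553,176). Next I grip the knob.

{"method": "play_rows", "body": {
  "xyz": [
    [15, 30, -22],
    [35, 65, -22],
    [57, 104, -22],
    [57, 104, -22],
    [53, 104, 5],
    [49, 104, 30],
    [47, 104, 52],
    [47, 104, 52],
    [47, 104, 52],
    [47, 104, 52]
  ],
  "rot": [
    [0, -0.05, 0],
    [0, -0.1, 0],
    [0, -0.142, -0.006],
    [0, -0.142, -0.006],
    [0, -0.142, -0.006],
    [0, -0.142, -0.006],
    [0, -0.142, -0.006],
    [0, -0.142, -0.006],
    [0, -0.142, -0.006],
    [0, -0.142, -0.006]
  ],
  "grip": [0.5, 0.5, 0.5, 0.5, 0.5, 0.5, 0.5, 0.5, 0.5, 0.5]
}}

```text
time_s: 14.2
eef_pos: [0.607, 0.0575, 0.1222]
eef_rot: [0.0, 0.743, 0.669, -0.0]
wrist_force: [0.2, -0.4, 0.1]
opening: 0.499
grasp_force: 0.0
```

{"method": "play_rows", "body": {
  "xyz": [
    [0, 0, 0],
    [0, 0, 0],
    [0, 0, 0],
    [0, 0, 0],
    [0, 0, 0],
    [0, 0, 0],
    [0, 0, 0],
    [0, 0, 0],
    [0, 0, 0],
    [0, 0, 0]
  ],
  "rot": [
    [0, 0, 0],
    [0, 0, 0],
    [0, 0, 0],
    [0, 0, 0],
    [0, 0, 0],
    [0, 0, 0],
    [0, 0, 0],
    [0, 0, 0],
    [0, 0, 0],
    [0, 0, 0]
  ],
  "grip": [0.1, 0.1, 0.1, 0.1, 0.1, 0.1, 0.1, 0.1, 0.1, 0.1]
}}

```text
time_s: 15.45
eef_pos: [0.6071, 0.0575, 0.1221]
eef_rot: [0.0, 0.743, 0.669, -0.0]
wrist_force: [-0.6, -0.1, 5.6]
opening: 0.218
grasp_force: 58.4
```

```bash
python3 - <<'E'
from h import *
np.set_printoptions(precision=4,suppress=True)
o=readout.get_obs();Rc,pc=tool(o); print(pc,o['opening'],(pc-S0)@U,(pc-S0)@V,Rc)
def k(t): return -.09*np.sin(np.radians(t))*V+.09*np.cos(np.radians(t))*Z
for th in range(24,88,6): print(th,np.round(Rc.T@(k(th)-k(18))*1000,1))
E
```

```text
[0.6071 0.0575 0.1221] 0.21839362624399147 0.10578760422669829 -0.022059776473914924 [[ 0.104   0.9946  0.0004]
 [ 0.9946 -0.104  -0.0009]
 [-0.0009  0.0005 -1.    ]]
24 [-8.8 -0.   3.4]
30 [-17.2  -0.    7.7]
36 [-25.1  -0.   12.8]
42 [-32.4  -0.   18.7]
48 [-39.   -0.   25.4]
54 [-45.   -0.   32.7]
60 [-50.1  -0.   40.6]
66 [-54.4  -0.1  49. ]
72 [-57.7  -0.1  57.8]
78 [-60.2  -0.1  66.9]
84 [-61.6  -0.1  76.2]
```

{"method": "play_rows", "body": {
  "xyz": [
    [0, 0, 0],
    [0, 0, 0],
    [0, 0, 3],
    [0, 0, 6],
    [0, 0, 6],
    [0, 0, 6],
    [0, 0, 6],
    [0, 0, 6],
    [0, 0, 6],
    [0, 0, 6]
  ],
  "rot": [
    [0, 0, 0],
    [0, 0, 0],
    [0, 0, 0],
    [0, 0, 0],
    [0, 0, 0],
    [0, 0, 0],
    [0, 0, 0],
    [0, 0, 0],
    [0, 0, 0],
    [0, 0, 0]
  ],
  "grip": [0.4, 0.4, 0.4, 0.4, 0.1, 0.1, 0.1, 0.1, 0.1, 0.1]
}}

```text
time_s: 16.7
eef_pos: [0.6069, 0.0576, 0.1147]
eef_rot: [0.0, 0.743, 0.669, -0.0]
wrist_force: [5.8, -0.3, -5.5]
opening: 0.222
grasp_force: 58.7
```

Now I swing the knob along its arc.

{"method": "play_rows", "body": {
  "xyz": [
    [-5, 0, 1.8],
    [-9, 0, 3.4],
    [-13, 0, 5.5],
    [-17, 0, 7.7],
    [-21, 0, 10],
    [-25, 0, 12.8],
    [-29, 0, 15.7],
    [-32.4, 0, 18.7],
    [-36, 0, 22],
    [-39, 0, 25.4]
  ],
  "rot": [
    [0, 0, 0],
    [0, 0, 0],
    [0, 0, 0],
    [0, 0, 0],
    [0, 0, 0],
    [0, 0, 0],
    [0, 0, 0],
    [0, 0, 0],
    [0, 0, 0],
    [0, 0, 0]
  ],
  "grip": [0.1, 0.1, 0.1, 0.1, 0.1, 0.1, 0.1, 0.1, 0.1, 0.1]
}}

```text
time_s: 17.95
eef_pos: [0.6028, 0.0158, 0.0921]
eef_rot: [0.002, 0.743, 0.669, -0.002]
wrist_force: [-5.1, -10.7, 16.4]
opening: 0.217
grasp_force: 58.2
```

{"method": "play_rows", "body": {
  "xyz": [
    [-3, 0, 3.6],
    [-6, 0, 7.3],
    [-8.7, 0, 11.2],
    [-11.1, 0, 15.2],
    [-13.4, 0, 19.4],
    [-15.4, 0, 23.6],
    [-17.1, 0, 28],
    [-18.7, 0, 32.4],
    [-20, 0, 37],
    [-21.2, 0, 41.5]
  ],
  "rot": [
    [0, 0, 0],
    [0, 0, 0],
    [0, 0, 0],
    [0, 0, 0],
    [0, 0, 0],
    [0, 0, 0],
    [0, 0, 0],
    [0, 0, 0],
    [0, 0, 0],
    [0, 0, 0]
  ],
  "grip": [0.1, 0.1, 0.1, 0.1, 0.1, 0.1, 0.1, 0.1, 0.1, 0.1]
}}

```text
time_s: 19.2
eef_pos: [0.6004, -0.0145, 0.0519]
eef_rot: [0.006, 0.743, 0.669, -0.007]
wrist_force: [-16.5, -47.2, 21.9]
opening: 0.114
grasp_force: 53.2
```

{"method": "play_rows", "body": {
  "xyz": [
    [-0.8, 0, 4.5],
    [-1.4, 0, 8],
    [-1.4, 0, 9],
    [-1.4, 0, 9],
    [-1.4, 0, 9],
    [-1.4, 0, 9],
    [-1.4, 0, 9],
    [-1.4, 0, 9],
    [-1.4, 0, 9],
    [-1.4, 0, 9]
  ],
  "rot": [
    [0, 0, 0],
    [0, 0, 0],
    [0, 0, 0],
    [0, 0, 0],
    [0, 0, 0],
    [0, 0, 0],
    [0, 0, 0],
    [0, 0, 0],
    [0, 0, 0],
    [0, 0, 0]
  ],
  "grip": [0.1, 0.1, 0.1, 0.1, 0.1, 0.1, 0.1, 0.1, 0.1, 0.1]
}}

```text
time_s: 20.45
eef_pos: [0.6, -0.0175, 0.0421]
eef_rot: [0.006, 0.743, 0.669, -0.008]
wrist_force: [-16.4, -53.1, 16.8]
opening: 0.111
grasp_force: 58.0
```

The grip has slipped partly off the ball, so I open, rise and look.

{"method": "play_rows", "body": {
  "xyz": [
    [0, 0, 0],
    [0, 0, 0],
    [0, 0, 0],
    [0, 0, -20],
    [0, 0, -60],
    [0, 0, -100],
    [0, 0, -130],
    [0, 0, -130],
    [0, 0, -130],
    [0, 0, -130]
  ],
  "rot": [
    [0, 0, 0],
    [0, 0, 0],
    [0, 0, 0],
    [0, 0, 0],
    [0, 0, 0],
    [0, 0, 0],
    [0, 0, 0],
    [0, 0, 0],
    [0, 0, 0],
    [0, 0, 0]
  ],
  "grip": [0.5, 0.5, 0.5, 0.5, 0.5, 0.5, 0.5, 0.5, 0.5, 0.5]
}}

```text
time_s: 21.7
eef_pos: [0.5991, -0.0032, 0.1677]
eef_rot: [-0.001, 0.743, 0.669, -0.001]
wrist_force: [-0.3, -0.1, -0.3]
opening: 0.5
grasp_force: 0.0
```

```bash
python3 m.py w7; python3 - <<'E'
from h import *
np.set_printoptions(precision=4,suppress=True)
c=load('w7'); P=cloud(c); L=np.stack([(P-S0)@U,(P-S0)@V,P[:,:,2]],-1)
m=(c['color'].max(2)<80)&(abs(L[:,:,0]-.106)<.02)&(L[:,:,1]>-.12)&(L[:,:,1]<0)&(L[:,:,2]>.02)&(L[:,:,2]<.12)
K=L[m]; print('knob',m.sum(),K.mean(0),K.min(0),K.max(0),np.percentile(K[:,2],95))
E
```

```text
chock s,n,x mm -44.01709260428851 109.40370979342258 104.07900642132343 [-0.2563 -0.0971 -0.3013]
can y z r [0.0347 0.0827] 0.029355512036846807
knob 1018 [ 0.1059 -0.0778  0.067 ] [ 0.0956 -0.0892  0.0574] [ 0.116  -0.0689  0.072 ] 0.07053131483730674
```

View pics/w7.png

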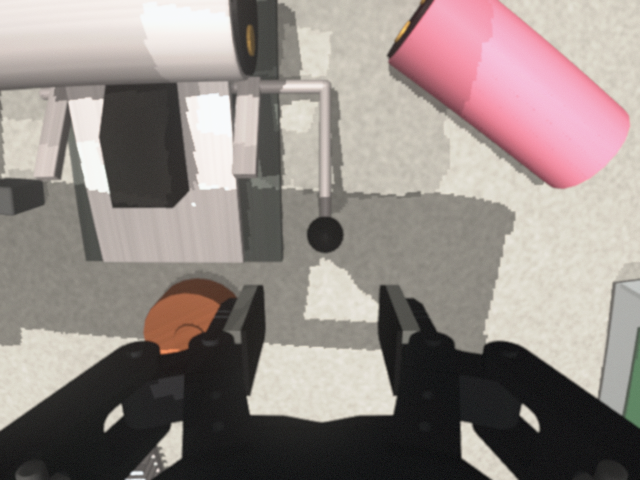

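The stop is nearly folded, with the knob at (325,234), z about 0.06. The chock and can have not moved. I press the knob down with shut fingers.

```bash
python3 - <<'E'
from h import *
p=S0+.106*U-.081*V
for z in (.1,.066): print(rel(pose(V,-Z),p+z*Z))
E
```

```text
(array([ 2.4,  2. , 67.7]), array([-0.004,  0.   ,  0.001]))
(array([  2.4,   2.1, 101.7]), array([-0.004,  0.   ,  0.001]))
```

{"method": "play_rows", "body": {
  "xyz": [
    [2, 2, 0],
    [2, 2, 0],
    [2, 2, 20],
    [2, 2, 50],
    [2, 2, 72],
    [2, 2, 80],
    [2, 2, 88],
    [2, 2, 95],
    [2, 2, 101],
    [2, 2, 103]
  ],
  "rot": [
    [0, 0, 0],
    [0, 0, 0],
    [0, 0, 0],
    [0, 0, 0],
    [0, 0, 0],
    [0, 0, 0],
    [0, 0, 0],
    [0, 0, 0],
    [0, 0, 0],
    [0, 0, 0]
  ],
  "grip": [0, 0, 0, 0, 0, 0, 0, 0, 0, 0]
}}

```text
time_s: 23.0
eef_pos: [0.6031, -0.0022, 0.0682]
eef_rot: [0.001, 0.743, 0.669, -0.0]
wrist_force: [-8.0, -1.3, 23.3]
opening: 0.002
grasp_force: 10.8
```

{"method": "play_rows", "body": {
  "xyz": [
    [0, 0, 0],
    [0, 0, 0],
    [0, 0, 0],
    [0, 0, 0],
    [0, 0, 0],
    [0, 0, 0],
    [0, 0, 0],
    [0, 0, 0],
    [0, 0, 0],
    [0, 0, 0]
  ],
  "rot": [
    [0, 0, 0],
    [0, 0, 0],
    [0, 0, 0],
    [0, 0, 0],
    [0, 0, 0],
    [0, 0, 0],
    [0, 0, 0],
    [0, 0, 0],
    [0, 0, 0],
    [0, 0, 0]
  ],
  "grip": [0, 0, 0, 0, 0, 0, 0, 0, 0, 0]
}}

```text
time_s: 24.25
eef_pos: [0.6031, -0.0022, 0.0685]
eef_rot: [0.001, 0.743, 0.669, -0.0]
wrist_force: [-5.5, -1.1, 13.7]
opening: 0.0
grasp_force: 7.2
```

The fingers pressed against the hard stop with the tips at about 49 mm, the expected height of the knob's top. I rise and check.

{"method": "play_rows", "body": {
  "xyz": [
    [0, 0, -20],
    [0, 0, -60],
    [0, 0, -100],
    [0, 0, -110],
    [0, 0, -110],
    [0, 0, -110],
    [0, 0, -110],
    [0, 0, -110],
    [0, 0, -110],
    [0, 0, -110]
  ],
  "rot": [
    [0, 0, 0],
    [0, 0, 0],
    [0, 0, 0],
    [0, 0, 0],
    [0, 0, 0],
    [0, 0, 0],
    [0, 0, 0],
    [0, 0, 0],
    [0, 0, 0],
    [0, 0, 0]
  ],
  "grip": [0, 0, 0, 0, 0, 0, 0, 0, 0, 0]
}}

```text
time_s: 25.5
eef_pos: [0.6023, -0.0018, 0.176]
eef_rot: [-0.0, 0.743, 0.669, -0.001]
wrist_force: [0.0, 0.0, -0.4]
opening: 0.005
grasp_force: 0.0
```

```bash
python3 m.py w8; python3 - <<'E'
from h import *
np.set_printoptions(precision=4,suppress=True)
c=load('w8'); P=cloud(c); L=np.stack([(P-S0)@U,(P-S0)@V,P[:,:,2]],-1)
m=(c['color'].max(2)<80)&(abs(L[:,:,0]-.106)<.02)&(L[:,:,1]>-.12)&(L[:,:,1]<0)&(L[:,:,2]>.02)&(L[:,:,2]<.12)
K=L[m]; print('knob',m.sum(),K.mean(0),K.min(0),K.max(0),np.percentile(K[:,2],95))
E
```

```text
chock s,n,x mm -41.155897326777186 117.3717664069721 107.14417232047535 [ 0.0066  0.0158 -0.3535]
can y z r [0.0352 0.0822] 0.02999007393747853
knob 802 [ 0.106  -0.0822  0.048 ] [ 0.0959 -0.093   0.039 ] [ 0.1161 -0.0735  0.0527] 0.05132208437139371
```

View pics/w8.png

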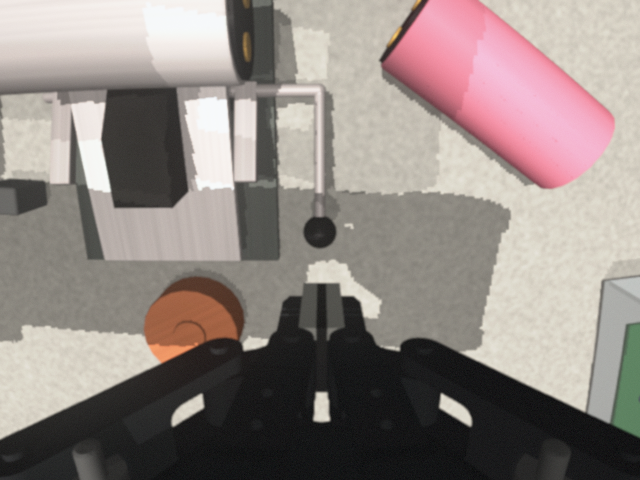

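The stop is fully folded (knob at (319,231), centre about 40 mm high). The can has stayed put and leans on the chock, so I hand in.

```bash
python3 -c "
from h import *
print(ctrl.hand_in())"
```

```text
the job is handed in; nothing more can be done
None
```

I handed the job in at about 25.5 s: the larger chock is snug and square against the can and released, the stop is folded right down, and the can is resting on the chock within about 2 mm of where it lay; the hand-in returned no verdict.

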